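# Pack the drilling jig's hold-down with tiles and hold it shut

## Task

Take tiles from the pile and stack them flat and centred on the jig's seat, just enough that the sprung hold-down arm, pulled over and pressed down, bears on the stack instead of coming down to its own stop with a gap left under its foot; use no more tiles than it takes to close the gap. Finish while holding the arm pressed firmly down on the stack, without letting go, and leave the other things on the bench where they are.

Things in the scene. Friction and masses are not known exactly. Their poses are not given: they have to be found in the camera images.
- jig: blue tile-drilling jig fixed to the bench. Origin: on the bench top, straight under the middle of the seat; jig x runs from the seat to the hinge, z up. Base plate 250 x 100 mm, 12 mm thick, from x = -75 to 175 mm; two hinge cheeks, y = -29 to 29 mm, stand at x = 122 to 168 mm, 117 mm tall
- seat: dark steel seat, 50 x 50 x 8 mm, on a brass jack post: the tiles are stacked flat on it. Origin: centre of its TOP face, level; sides along the jig's x and y. Its height differs from jig to jig (top 41 to 69 mm above the bench) and is fixed
- holddown (a joint): angle of the jig's sprung hold-down arm (rad): 0 = level, on its own stop (goes no lower); 1.35 = fully up, where its spring keeps it and returns it when let go. With too few tiles it comes down to 0; it bears on the tiles when, pressed, it rests clearly above 0 (0.01 or more). One tile more adds about 0.092. Keeping it level takes 3.5 N at the pad; press with some 12 N in all
- hinge_axis (a point): middle of the hold-down's hinge axis (along jig y), 130 mm from the seat's middle along jig x, 100 mm above the bench. From it the grey arm, 26 mm wide and 18 mm thick, reaches 193 mm towards jig -x when level
- foot (a point): lowest point of the rubber foot under the hold-down arm, 130 mm along the arm from the hinge axis and 25 mm below the arm's centre line. Arm level: straight above the seat's middle, 75 mm above the bench
- press_pad (a point): centre of the top face of the red press pad (46 x 46 x 6 mm) near the arm's free end, 170 mm from the hinge axis along the arm, 15 mm above its centre line; z is the pad's outward normal. Arm up, the pad is about 270 mm high and faces away from the seat: hook its far side with shut fingers, draw it over and down, then press from above
- mat: cork mat 100 x 100 x 6 mm fixed to the bench, on which the pile of tiles lies; origin on its underside
- tile0: square white ceramic tile 48 x 48 x 12 mm, 65 g, no. 1 from below in a pile of four at the start; origin: centre of its underside, z up, sides along its x and y
- tile1: square blue ceramic tile 48 x 48 x 12 mm, 65 g, no. 2 from below in a pile of four at the start; origin: centre of its underside, z up, sides along its x and y
- tile2: square white ceramic tile 48 x 48 x 12 mm, 65 g, no. 3 from below in a pile of four at the start; origin: centre of its underside, z up, sides along its x and y
- tile3: square white ceramic tile 48 x 48 x 12 mm, 65 g, no. 4 from below in a pile of four at the start; origin: centre of its underside, z up, sides along its x and y
- dispenser: red push dispenser of plastic rivets, upright, 54 mm wide, 114 mm tall (bystander)
- level: aluminium spirit level standing on its edge along y, 22 x 400 x 50 mm (bystander)
- visor: black polycarbonate safety visor standing on its edge, a curved shell about 95 x 190 mm, 95 mm tall (bystander)
- caliper: stainless steel caliper lying flat, 190 mm long, 11 mm tall (bystander)
- driver: screwdriver lying flat (bystander)
- rivet_jar: clear jar with a yellow cap, 60 mm wide, 85 mm tall (bystander)
Not all that is in view belongs to the job. There is more than one size of the seat; the one meant has the size given above.

How it is judged:
By the outcome, as a careful person would: the job done as asked, in the order asked, and still so for the second after the job is handed in, while the arm keeps its last pose, push and grip.
It also fails if it takes over 72 s, if anything falls off the work surface, if the arm or the gripper's body presses on something with over 40 N, if the wrist force passes 120 N, or if a joint passes its speed limit or range.

## Robot

A 6-joint arm with a two-finger parallel gripper is mounted at the origin on the work surface. World frame = base frame: x ahead of the robot, y to its left, z up, the work surface at z = 0. Lengths are in m, angles in rad, forces in N, time in s.
With the tool pointing down it reaches from about 0.275 to 1 m from the base axis. Payload 8.4 kg.
Tool frame: the origin (TCP) lies midway between the tips of the shut fingers; the grasp point (between the pads) lies 19 mm behind it; x points along the fingers, z is the direction in which the jaws open and shut, and the axes are right-handed (so a half turn about x gives the same grasp; the last joint's range is limited). The gripper opens to 85 mm and grips with 20 to 120 N. Pads are 22 mm wide; open, the fingers measure 114 mm over their backs; the gripper's body (76 mm by 85 mm) begins 54 mm behind the grasp point. The pads swing forward as they close: fully open they stand 13 mm farther back than shut.
Start: joints at [-1.34, 0.353, 1.633, -0, 1.155, -0.002], TCP at [0.144, -0.608, 0.231] pointing down, gripper open.
Joint ranges: [-2.63, 2.63], [-0.92, 2.1], [0.06, 2.66], [-1.3, 4.44], [0, 2.69], [-3.02, 3.02]. Speed limits (rad/s): [2.22, 2.22, 2.79, 3.14, 3.14, 3.14].

## Interface

Orientations are given as a rotation vector (axis times angle).
In Python, from rig import readout, vision, close_job gives the robot as it stands.
- The arm moves only by the tool play_rows, never from a script. Its argument "deltas" is a list of rows, each an object of numbers: "wx", "wy", "wz": the turn, a rotation vector about the tool's x, y, z in rad; "dx", "dy", "dz": the shift along the tool's x, y, z in mm; "claw": the closure, from 0 (fully open) to 1 (shut). A call has 1 to 12 rows; each row shifts and turns the pose as measured when the row begins, along the tool's axes as they then stand; what a row does not reach is not made up. A row lasts 1/10 s, in which the tool goes at most 50 mm and 8.59 degrees, less where a joint would pass 70% of its speed; a pose out of reach is approached as far as the arm can. A call with a gripper value outside its range is refused whole. The fingers move at their own pace and stop on an object; "grip_force" is the grip in N (left out, the last holds). Time passes only in rows, so rows that do not move let the fingers close. It gives the time, the measured TCP pose, the force and the opening at its end, in the units of the state.
- readout.get_state(): the state, without advancing time (a new reading comes with each control period).
- vision.grab_frame(name): name is "side" or "top"; returns a dict with "pixels" (384x512x3 uint8, red, green, blue), "fov_y" (degrees; the focal length in pixels is half the picture's height over the tangent of half this angle, whatever the lens; pixels are square), "cx", "cy" (the principal point, pixels), "world_to_cam" (4x4, takes a point from world to camera coordinates). Camera axes: x right, y down, z forward; pixel columns grow to the right and rows downward; lengths in m; the calibration is good to about 2 mm. A picture is of the moment at which its call begins. There is no depth.
- close_job(): hands the job in, once; it reports no verdict.
The state is a dict: "t": time; "q": joint angles; "qd": joint speeds; "joint_torque": joint torques, N m; "position": TCP position; "tool_rot": TCP orientation; "contact_force": force on the tool from outside, world axes, zero at the start; "wrist_torque": the same for the moment, N m; "width": finger opening in m.
Only numpy, scipy, OpenCV 4.12 (cv2) and the standard library are available. Lean on these libraries where they do the work, as an engineer would, in place of code of your own. Each camera call takes 0.05 s, during which the arm holds its last target. There are 200 camera calls.

## Working session

There is one attempt and no reset: what is moved stays moved. The work goes in short steps, Python scripts to look and compute and a tool call to move; the robot and the scene stay as the last step left them, time stands still between calls to the robot, and variables do not carry over. Pictures are saved under pics/ and viewed, about 8 in all and at most 12, crops included, and the job is handed in when it is done.

Besides the shell and the picture viewer there is one more tool, called as name(argument=value, ...) on one line, values as JSON. play_rows: Moves the arm, as the interface text tells. Its arguments: {"type":"object","properties":{"deltas":{"type":"array"},"grip_force":{"type":"number"}},"required":["deltas"]}

```bash
mkdir -p pics; ls
cat > h.py <<'E'
import numpy as np, cv2
from scipy.spatial.transform import Rotation as R
from rig import readout, vision, close_job
def grab(n,fn=None):
    f=vision.grab_frame(n)
    if fn: cv2.imwrite('pics/'+fn,cv2.cvtColor(f['pixels'],cv2.COLOR_RGB2BGR))
    return f
def foc(f): return f['pixels'].shape[0]/2/np.tan(np.radians(f['fov_y'])/2)
def proj(f,p):
    T=np.array(f['world_to_cam']);c=T[:3,:3]@np.array(p,float)+T[:3,3]
    return np.array([f['cx']+foc(f)*c[0]/c[2],f['cy']+foc(f)*c[1]/c[2]])
def ray(f,uv):
    T=np.array(f['world_to_cam']);d=T[:3,:3].T@np.array([(uv[0]-f['cx'])/foc(f),(uv[1]-f['cy'])/foc(f),1])
    return -T[:3,:3].T@T[:3,3],d
def onz(f,uv,z):
    o,d=ray(f,uv);return o+d*(z-o[2])/d[2]
E
python3 - <<'E'
from h import *
for n in('top','side'):
    f=grab(n,n+'0.png'); print(n,f['fov_y'],f['cx'],f['cy'],ray(f,(f['cx'],f['cy'])))
print(readout.get_state())
a=cv2.imread('pics/top0.png');b=cv2.imread('pics/side0.png')
cv2.imwrite('pics/t0.png',cv2.resize(a,(800,600),interpolation=3));cv2.imwrite('pics/s0.png',cv2.resize(b,(800,600),interpolation=3))
E
```

```text
pics
top 56.065800052761354 253.28608847565184 189.59282279273856 (array([0.46030946, 0.0073559 , 1.1762997 ]), array([ 0.1157523 , -0.02187282, -0.99303725]))
side 42.11467460800892 256.3551346578418 200.58918673921326 (array([-0.18015204,  1.04351331,  1.10447212]), array([ 0.46044089, -0.64193307, -0.61311999]))
{'t': 0.1, 'q': array([-1.34035829e+00,  3.53631917e-01,  1.63405273e+00, -2.71733889e-05,
        1.15520932e+00, -2.39880176e-03]), 'qd': array([ 0.00025979, -0.0002621 , -0.00304162,  0.00043954, -0.00051674,
       -0.00051746]), 'joint_torque': array([-2.37561007e-04, -6.06355691e+01, -3.42818499e+01,  4.32792388e-05,
        3.83614388e-03,  4.53927839e-05]), 'position': array([ 0.14410598, -0.60771817,  0.23060665]), 'tool_rot': array([ 1.03679039,  1.31144947, -1.03547048]), 'contact_force': array([-0.47310949, -0.3028304 ,  0.9963956 ]), 'wrist_torque': array([ 0.01886648,  0.05880424, -0.02023692]), 'width': 0.08562661745533323}
```

View pics/t0.png

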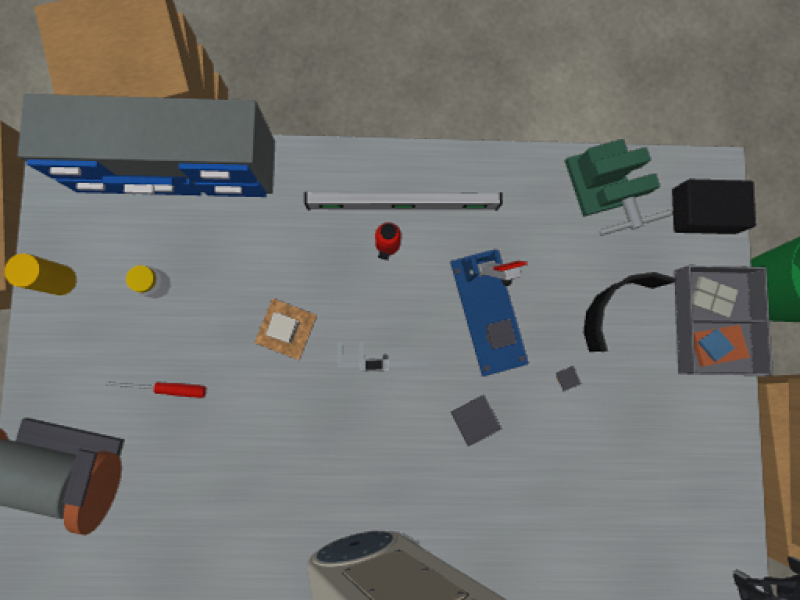

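View pics/s0.png

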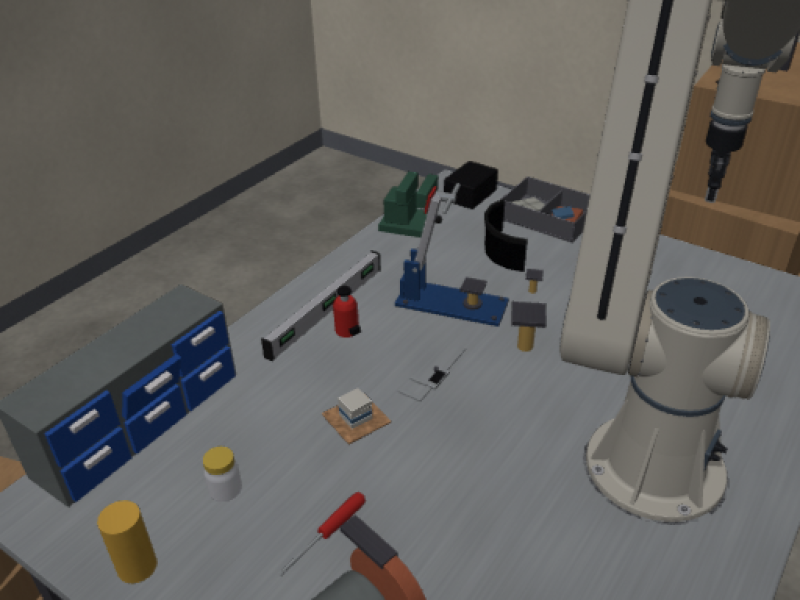

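Candidates (800x600 top view):
- **Seat:** dark square on the blue base (500,333). The loose squares at (476,420), larger, and (568,378), smaller, are decoys.
- **Pile:** on the cork mat at (283,328). The tiles in the tray at (715,297) and (716,343) are decoys.

I choose the jig's own seat and the cork mat pile, and check both in one close crop.

```bash
cat > crop.py <<'E'
from h import *
def crop(img,c,s=5,w=400,h=300):
    u0=int(c[0]-w/s/2);v0=int(c[1]-h/s/2)
    p=cv2.resize(img[v0:v0+h//s,u0:u0+w//s],(w,h),interpolation=cv2.INTER_CUBIC)
    for i in range(0,w//s,10): cv2.putText(p,str(u0+i),(i*s,8),0,.28,(0,255,255),1); cv2.line(p,(i*s,10),(i*s,14),(0,255,255),1)
    for i in range(0,h//s,10): cv2.putText(p,str(v0+i),(0,i*s+4),0,.28,(0,255,255),1)
    return p
E
python3 - <<'E'
from crop import *
k=.64
t=cv2.imread('pics/top0.png');s=cv2.imread('pics/side0.png')
A=np.hstack([crop(t,(283*k,328*k)),crop(t,(497*k,310*k))]);B=np.hstack([crop(s,(355*k,412*k)),crop(s,(460*k,295*k))])
cv2.imwrite('pics/c1.png',np.vstack([A,B]))
E
```

```text
(no output)
```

View pics/c1.png

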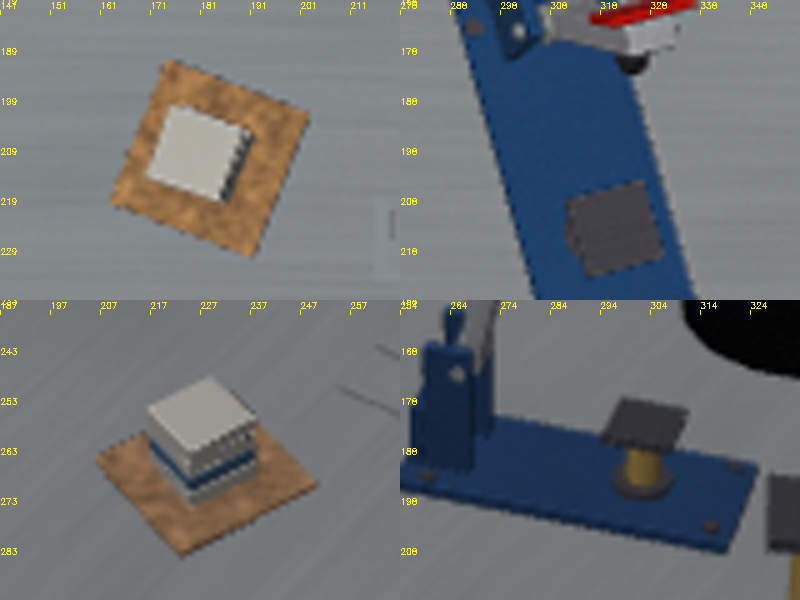

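The crop confirms both choices. The pile has a blue second tile on the cork mat: top-view top face corners are about (177,200), (191,205), (185,219) and (171,214). The seat sits on a brass post: top-view right corners (327,204) and (331,219), and far corners in the side view (298,177) and (312,180).

```bash
cat >> h.py <<'E'
def tri(f,a,g,b):
    o1,d1=ray(f,a);o2,d2=ray(g,b);d1=d1/np.linalg.norm(d1);d2=d2/np.linalg.norm(d2)
    s=np.linalg.lstsq(np.c_[d1,-d2],o2-o1,rcond=None)[0]
    p,q=o1+s[0]*d1,o2+s[1]*d2
    return (p+q)/2,np.linalg.norm(p-q)
E
python3 - <<'E'
from h import *
np.set_printoptions(precision=4,suppress=True)
t=grab('top');s=grab('side')
def masks(f,roi,fn):
    u0,v0,u1,v1=roi;im=f['pixels'][v0:v1,u0:u1]; k=8
    im=cv2.resize(im,None,fx=k,fy=k,interpolation=cv2.INTER_CUBIC)
    m=fn(im.astype(int)).astype(np.uint8)*255
    c=max(cv2.findContours(m,0,2)[0],key=cv2.contourArea)
    return (cv2.approxPolyDP(c,.06*cv2.arcLength(c,True),True)[:,0]+.5)/k-.5+[u0,v0],[np.array(p) for p in [(np.array(cv2.minAreaRect(c)[0])+.5)/k-.5+[u0,v0]]]
# pile top
bright=lambda im:(im.min(2)>150)
p,c=masks(t,(160,192,202,228),bright);print('pile top corners px',p)
P=np.array([onz(t,q,.054) for q in p]);print(P,P.mean(0))
e=P[1]-P[0];print('edge',np.linalg.norm(e),np.degrees(np.arctan2(e[1],e[0])))
cork=lambda im:(im[...,0]-im[...,2]>35)
p,c=masks(t,(158,186,208,235),cork);print('mat',p)
M=np.array([onz(t,q,.006) for q in p]);print(M,M.mean(0))
blue=lambda im:(im[...,2]-im[...,0]>40)
# pile top tri: side corners
for a,b in [((191.4,204.6),(228.5,248.5)),((176.6,199.8),(216,255.4))]:pass
for n,a,b in [('seat +x-y',(327,204),(298,177.4)),('seat -x-y',(330.6,219.4),(311.8,179.6))]: print(n,tri(t,a,s,b))
# seat top px mask
dark=lambda im:(im.max(2)<110)&(im.max(2)-im.min(2)<30)
p,c=masks(t,(305,198,336,228),dark);print('seat hull top',p)
p,c=masks(s,(290,172,318,190),dark);print('seat hull side',p)
p,c=masks(s,(180,235,255,275),lambda im:im.min(2)>125);print('pile side',p)
E
```

```text
pile top corners px [[175.0625 199.9375]
 [170.1875 213.4375]
 [183.8125 218.4375]
 [188.3125 204.0625]]
[[0.554  0.2252 0.054 ]
 [0.5118 0.2384 0.054 ]
 [0.4971 0.1959 0.054 ]
 [0.5419 0.1837 0.054 ]] [0.5262 0.2108 0.054 ]
edge 0.04419139932338064 162.5548363649326
mat [[173.9375 190.6875]
 [162.5625 218.9375]
 [190.8125 229.5625]
 [202.1875 201.6875]]
[[0.588  0.2394 0.006 ]
 [0.4959 0.272  0.006 ]
 [0.4635 0.1802 0.006 ]
 [0.5539 0.1467 0.006 ]] [0.5253 0.2096 0.006 ]
seat +x-y (array([ 0.5525, -0.2455,  0.0622]), np.float64(0.007002559026329655))
seat -x-y (array([ 0.5035, -0.2565,  0.0652]), np.float64(0.003909656317399341))
seat hull top [[326.0625 203.8125]
 [310.5625 207.9375]
 [315.0625 222.6875]
 [330.0625 218.5625]]
seat hull side [[289.5625 183.5625]
 [305.8125 189.4375]
 [311.6875 179.9375]
 [297.9375 176.5625]]
pile side [[228.6875 247.5625]
 [215.6875 253.8125]
 [223.9375 262.5625]
 [237.6875 256.0625]]
```

Run:
```python
from h import *
np.set_printoptions(precision=4,suppress=True)
t=grab('top');s=grab('side')
for n,a,b in [('seat +x-y',(326.06,203.81),(297.94,176.56)),('seat -x-y',(330.06,218.56),(311.69,179.94)),
 ('pile',(188.31,204.06),(228.7,247.56)),('pile',(175.06,199.94),(215.7,253.8)),('pile',(183.8,218.4),(237.7,256.06))]: print(n,tri(t,a,s,b))
# jig base: side hull of blue
def hull(f,roi,fn):
    u0,v0,u1,v1=roi;k=8;im=cv2.resize(f['pixels'][v0:v1,u0:u1],None,fx=k,fy=k,interpolation=cv2.INTER_CUBIC).astype(int)
    m=fn(im).astype(np.uint8)*255;c=max(cv2.findContours(m,0,2)[0],key=cv2.contourArea);h=cv2.convexHull(c)
    return (cv2.approxPolyDP(h,.02*cv2.arcLength(h,True),True)[:,0]+.5)/k-.5+[u0,v0]
blue=lambda im:(im[...,2]-im[...,0]>35)
p=hull(t,(280,150,345,250),blue)
for q in p: print('base',q,onz(t,q,.012))
q=hull(s,(245,150,330,210),blue);print(q)
red=lambda im:(im[...,0]-im[...,2]>60)&(im[...,0]-im[...,1]>60)
print('pad top',hull(t,(300,160,350,190),red)); print('pad side',hull(s,(260,110,310,150),red))
```

```text
seat +x-y (array([ 0.5518, -0.2417,  0.0684]), np.float64(0.005156578871120333))
seat -x-y (array([ 0.5051, -0.256 ,  0.0633]), np.float64(0.0013238844872600522))
pile (array([0.5428, 0.1842, 0.0555]), np.float64(0.002417759381110297))
pile (array([0.5568, 0.2269, 0.0553]), np.float64(0.006921667653726774))
pile (array([0.4986, 0.1969, 0.0536]), np.float64(0.0032227939070732367))
base [316.5625 159.4375] [ 0.7002 -0.2253  0.012 ]
base [337.8125 232.0625] [ 0.4635 -0.2933  0.012 ]
base [308.5625 240.5625] [ 0.4348 -0.1986  0.012 ]
base [288.0625 167.1875] [ 0.6723 -0.1312  0.012 ]
[[262.6875 159.0625]
 [324.0625 190.4375]
 [318.3125 207.8125]
 [252.9375 195.0625]]
pad top [[336.6875 167.5625]
 [335.1875 169.3125]
 [320.1875 173.1875]
 [315.3125 171.1875]
 [329.4375 166.9375]]
pad side [[278.1875 118.9375]
 [271.9375 135.5625]
 [273.8125 125.0625]]
```

```bash
cat >> h.py <<'E'
def to(p,jaw=None):
    s=readout.get_state();Rm=R.from_rotvec(s['tool_rot']).as_matrix()
    d=1000*Rm.T@(np.array(p)-s['position'])
    print('t',s['t'],'pos',s['position'].round(4),'w',round(s['width'],4),'F',s['contact_force'].round(1),'q',s['q'].round(2))
    print('x',Rm[:,0].round(3),'y',Rm[:,1].round(3),'z',Rm[:,2].round(3))
    print('shift tool mm',d.round(1))
    if jaw is not None:
        # desired frame: x down, z at jaw deg (mod 180)
        for j in (jaw,jaw+180):
            a=np.radians(j);z=np.array([np.cos(a),np.sin(a),0]);x=np.array([0,0,-1.]);y=np.cross(z,x)
            print('jaw',j,'turn tool rotvec',(R.from_matrix(Rm.T@np.c_[x,y,z]).as_rotvec()).round(3))
E
python3 -c "
from h import *
to([.526,.211,.16],71.5);to([.526,.211,.16],-18.5)"
```

```text
t 0.3 pos [ 0.1442 -0.608   0.2311] w 0.0854 F [-0.4  0.1  0.2] q [-1.34  0.35  1.63  0.    1.16 -0.  ]
x [-0.  0. -1.] y [0.973 0.231 0.   ] z [ 0.231 -0.973 -0.   ]
shift tool mm [  71.4  560.5 -708.8]
jaw 71.5 turn tool rotvec [-2.586e+00 -0.000e+00 -1.000e-03]
jaw 251.5 turn tool rotvec [ 0.556 -0.     0.   ]
t 0.3 pos [ 0.1442 -0.608   0.2311] w 0.0854 F [-0.4  0.1  0.2] q [-1.34  0.35  1.63  0.    1.16 -0.  ]
x [-0.  0. -1.] y [0.973 0.231 0.   ] z [ 0.231 -0.973 -0.   ]
shift tool mm [  71.4  560.5 -708.8]
jaw -18.5 turn tool rotvec [-1.015 -0.    -0.   ]
jaw 161.5 turn tool rotvec [ 2.126 -0.     0.   ]
```

play_rows(deltas=[{"dy": 28, "dz": -35, "claw": 0.25}, {"dy": 28, "dz": -35, "claw": 0.25}, {"dy": 28, "dz": -35, "claw": 0.25}, {"dy": 28, "dz": -35, "claw": 0.25}, {"dy": 28, "dz": -35, "claw": 0.25}, {"dy": 28, "dz": -35, "claw": 0.25}, {"dy": 28, "dz": -35, "claw": 0.25}, {"dy": 28, "dz": -35, "claw": 0.25}, {"dy": 28, "dz": -35, "claw": 0.25}, {"dy": 28, "dz": -35, "claw": 0.25}, {"dy": 28, "dz": -35, "claw": 0.25}, {"dy": 28, "dz": -35, "claw": 0.25}])

```text
validation failed for argument at $.de...
```

```bash
python3 -c "
from h import *
to([.526,.211,.16],-18.5)"
```

```text
t 0.3 pos [ 0.1442 -0.608   0.2311] w 0.0854 F [-0.4  0.1  0.2] q [-1.34  0.35  1.63  0.    1.16 -0.  ]
x [-0.  0. -1.] y [0.973 0.231 0.   ] z [ 0.231 -0.973 -0.   ]
shift tool mm [  71.4  560.5 -708.8]
jaw -18.5 turn tool rotvec [-1.015 -0.    -0.   ]
jaw 161.5 turn tool rotvec [ 2.126 -0.     0.   ]
```

play_rows(deltas=[{"wx": 0, "wy": 0, "wz": 0, "dx": 0, "dy": 28, "dz": -35, "claw": 0.25}, {"wx": 0, "wy": 0, "wz": 0, "dx": 0, "dy": 28, "dz": -35, "claw": 0.25}, {"wx": 0, "wy": 0, "wz": 0, "dx": 0, "dy": 28, "dz": -35, "claw": 0.25}, {"wx": 0, "wy": 0, "wz": 0, "dx": 0, "dy": 28, "dz": -35, "claw": 0.25}, {"wx": 0, "wy": 0, "wz": 0, "dx": 0, "dy": 28, "dz": -35, "claw": 0.25}, {"wx": 0, "wy": 0, "wz": 0, "dx": 0, "dy": 28, "dz": -35, "claw": 0.25}, {"wx": 0, "wy": 0, "wz": 0, "dx": 0, "dy": 28, "dz": -35, "claw": 0.25}, {"wx": 0, "wy": 0, "wz": 0, "dx": 0, "dy": 28, "dz": -35, "claw": 0.25}, {"wx": 0, "wy": 0, "wz": 0, "dx": 0, "dy": 28, "dz": -35, "claw": 0.25}, {"wx": 0, "wy": 0, "wz": 0, "dx": 0, "dy": 28, "dz": -35, "claw": 0.25}, {"wx": 0, "wy": 0, "wz": 0, "dx": 0, "dy": 28, "dz": -35, "claw": 0.25}, {"wx": 0, "wy": 0, "wz": 0, "dx": 0, "dy": 28, "dz": -35, "claw": 0.25}], grip_force=40)

```text
t: 1.5
position: [0.3802, -0.1096, 0.2307]
tool_rot: [1.042, 1.299, -1.043]
contact_force: [2.1, -0.6, 0.2]
width: 0.0639
```

```bash
python3 -c "
from h import *
to([.526,.211,.16],-18.5)"
```

```text
t 1.5 pos [ 0.3802 -0.1096  0.2307] w 0.0639 F [ 2.1 -0.6  0.2] q [-0.28 -0.02  2.09 -0.    1.06  1.07]
x [ 0.005 -0.005 -1.   ] y [0.975 0.221 0.004] z [ 0.221 -0.975  0.006]
shift tool mm [  70.   212.9 -280.8]
jaw -18.5 turn tool rotvec [-1.025e+00  7.000e-03 -1.000e-03]
jaw 161.5 turn tool rotvec [ 2.117e+00 -1.000e-03 -9.000e-03]
```

play_rows(deltas=[{"wx": 0, "wy": 0, "wz": 0, "dx": 0, "dy": 28, "dz": -37, "claw": 0.25}, {"wx": 0, "wy": 0, "wz": 0, "dx": 0, "dy": 28, "dz": -37, "claw": 0.25}, {"wx": 0, "wy": 0, "wz": 0, "dx": 0, "dy": 28, "dz": -37, "claw": 0.25}, {"wx": 0, "wy": 0, "wz": 0, "dx": 0, "dy": 28, "dz": -37, "claw": 0.25}, {"wx": 0, "wy": 0, "wz": 0, "dx": 0, "dy": 28, "dz": -37, "claw": 0.25}, {"wx": 0, "wy": 0, "wz": 0, "dx": 0, "dy": 28, "dz": -37, "claw": 0.25}, {"wx": 0, "wy": 0, "wz": 0, "dx": 0, "dy": 28, "dz": -37, "claw": 0.25}, {"wx": -0.14, "wy": 0, "wz": 0, "dx": 0, "dy": 15, "dz": -20, "claw": 0.25}, {"wx": -0.145, "wy": 0, "wz": 0, "dx": 0, "dy": 0, "dz": 0, "claw": 0.25}, {"wx": -0.145, "wy": 0, "wz": 0, "dx": 0, "dy": 0, "dz": 0, "claw": 0.25}, {"wx": -0.145, "wy": 0, "wz": 0, "dx": 0, "dy": 0, "dz": 0, "claw": 0.25}, {"wx": -0.145, "wy": 0, "wz": 0, "dx": 0, "dy": 0, "dz": 0, "claw": 0.25}])

```text
t: 2.7
position: [0.5299, 0.2325, 0.2311]
tool_rot: [0.471, 1.506, -0.471]
contact_force: [-0.5, 0.1, -0.5]
width: 0.0642
```

```bash
python3 -c "
from h import *
to([.526,.211,.10],-18.5)"
```

```text
t 2.7 pos [0.5299 0.2325 0.2311] w 0.0642 F [-0.5  0.1 -0.5] q [ 0.42  0.28  1.74 -0.01  1.11  1.02]
x [ 0.012 -0.004 -1.   ] y [0.566 0.824 0.004] z [ 0.824 -0.566  0.012]
shift tool mm [131.2 -20.4   7.4]
jaw -18.5 turn tool rotvec [-0.279  0.012 -0.002]
jaw 161.5 turn tool rotvec [ 2.862 -0.003 -0.018]
```

play_rows(deltas=[{"wx": -0.14, "wy": 0.012, "wz": 0, "dx": 30, "dy": -20, "dz": 7, "claw": 0.25}, {"wx": -0.14, "wy": 0, "wz": 0, "dx": 40, "dy": 0, "dz": 0, "claw": 0.25}, {"wx": 0, "wy": 0, "wz": 0, "dx": 40, "dy": 0, "dz": 0, "claw": 0.25}, {"wx": 0, "wy": 0, "wz": 0, "dx": 20, "dy": 0, "dz": 0, "claw": 0.25}, {"wx": 0, "wy": 0, "wz": 0, "dx": 0, "dy": 0, "dz": 0, "claw": 0.25}])

```text
t: 3.2
position: [0.5267, 0.2126, 0.0991]
tool_rot: [0.242, 1.552, -0.234]
contact_force: [0.3, -0.6, 0.9]
width: 0.064
```

Run:
```python
from crop import *
t=grab('top','t1.png');s=grab('side','s1.png')
to([.526,.211,.038],-18.5)
for f,n in((t,'t1'),(s,'s1')): print(n,proj(f,readout.get_state()['position']))
cv2.imwrite('pics/c2.png',np.hstack([crop(cv2.imread('pics/t1.png'),(180,210),s=6),crop(cv2.imread('pics/s1.png'),(227,255),s=6)]))
```

```text
t 3.3 pos [0.5283 0.2133 0.1017] w 0.0639 F [0.3 0.8 0.5] q [0.38 0.42 1.87 0.   0.84 0.68]
x [ 0.01   0.006 -1.   ] y [0.299 0.954 0.009] z [ 0.954 -0.299  0.008]
shift tool mm [63.7 -3.4 -2. ]
jaw -18.5 turn tool rotvec [ 0.019  0.007 -0.009]
jaw 161.5 turn tool rotvec [-3.122  0.014  0.012]
t1 [175.65720361 207.24852073]
s1 [226.24016382 243.66864415]
```

View pics/c2.png

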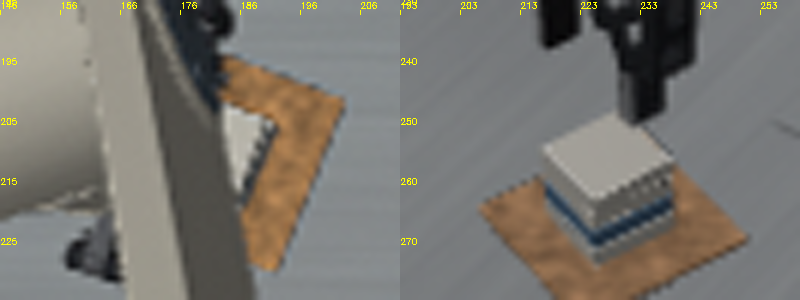

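The top view is blocked by the arm. The side view shows the open fingers straddling the pile, one at about (219,246) and the other at (233,249), centred on it. I'll descend and grip.

play_rows(deltas=[{"wx": 0.019, "wy": 0.007, "wz": -0.009, "dx": 25, "dy": -3.4, "dz": -2, "claw": 0.25}, {"wx": 0, "wy": 0, "wz": 0, "dx": 20, "dy": 0, "dz": 0, "claw": 0.25}, {"wx": 0, "wy": 0, "wz": 0, "dx": 10, "dy": 0, "dz": 0, "claw": 0.25}, {"wx": 0, "wy": 0, "wz": 0, "dx": 4, "dy": 0, "dz": 0, "claw": 0.25}, {"wx": 0, "wy": 0, "wz": 0, "dx": 0, "dy": 0, "dz": 0, "claw": 0.25}])

```text
t: 3.8
position: [0.532, 0.2135, 0.0494]
tool_rot: [0.259, 1.544, -0.248]
contact_force: [-0.0, 0.1, -0.1]
width: 0.0641
```

```bash
python3 -c "
from h import *
to([.526,.211,.04],-18.5)"
```

```text
t 3.8 pos [0.532  0.2135 0.0494] w 0.0641 F [-0.   0.1 -0.1] q [ 0.38  0.5   1.89 -0.    0.74  0.7 ]
x [ 0.013  0.004 -1.   ] y [0.318 0.948 0.008] z [ 0.948 -0.318  0.011]
shift tool mm [ 9.3 -4.3 -5. ]
jaw -18.5 turn tool rotvec [-0.001  0.011 -0.008]
jaw 161.5 turn tool rotvec [ 3.141 -0.013 -0.017]
```

play_rows(deltas=[{"wx": 0, "wy": 0.011, "wz": -0.008, "dx": 2, "dy": -4.3, "dz": -5, "claw": 0.25}, {"wx": 0, "wy": 0, "wz": 0, "dx": 3, "dy": 0, "dz": 0, "claw": 0.25}, {"wx": 0, "wy": 0, "wz": 0, "dx": 3, "dy": 0, "dz": 0, "claw": 0.25}, {"wx": 0, "wy": 0, "wz": 0, "dx": 0, "dy": 0, "dz": 0, "claw": 0.25}])

```text
t: 4.2
position: [0.527, 0.2115, 0.0435]
tool_rot: [0.255, 1.554, -0.252]
contact_force: [-0.0, -0.3, 0.5]
width: 0.0638
```

```bash
python3 -c "
from h import *
to([.526,.211,.04],-18.5)"
```

```text
t 4.2 pos [0.527  0.2115 0.0435] w 0.0638 F [-0.  -0.3  0.5] q [0.38 0.51 1.89 0.   0.74 0.7 ]
x [ 0.002  0.002 -1.   ] y [0.318 0.948 0.002] z [ 0.948 -0.318  0.002]
shift tool mm [ 3.5 -0.8 -0.8]
jaw -18.5 turn tool rotvec [-0.001  0.002 -0.002]
jaw 161.5 turn tool rotvec [ 3.141e+00 -3.000e-03 -3.000e-03]
```

play_rows(deltas=[{"wx": 0, "wy": 0, "wz": 0, "dx": 3.5, "dy": -0.8, "dz": -0.8, "claw": 0.25}, {"wx": 0, "wy": 0, "wz": 0, "dx": 1, "dy": 0, "dz": 0, "claw": 0.25}, {"wx": 0, "wy": 0, "wz": 0, "dx": 0, "dy": 0, "dz": 0, "claw": 0.5}, {"wx": 0, "wy": 0, "wz": 0, "dx": 0, "dy": 0, "dz": 0, "claw": 0.6}, {"wx": 0, "wy": 0, "wz": 0, "dx": 0, "dy": 0, "dz": 0, "claw": 0.6}, {"wx": 0, "wy": 0, "wz": 0, "dx": 0, "dy": 0, "dz": 0, "claw": 0.6}, {"wx": 0, "wy": 0, "wz": 0, "dx": 0, "dy": 0, "dz": 0, "claw": 0.6}])

```text
t: 4.9
position: [0.527, 0.2109, 0.0396]
tool_rot: [0.256, 1.552, -0.252]
contact_force: [0.6, -0.5, -0.1]
width: 0.0468
```

Run:
```python
from crop import *
s=grab('side','s2.png')
to([.526,.211,.12])
cv2.imwrite('pics/c3.png',crop(cv2.imread('pics/s2.png'),(227,255),s=8))
```

```text
t 4.95 pos [0.527  0.211  0.0396] w 0.0469 F [-0.6 -0.3 -0.2] q [ 0.38  0.51  1.9  -0.    0.73  0.7 ]
x [ 0.004  0.002 -1.   ] y [0.318 0.948 0.003] z [ 0.948 -0.318  0.004]
shift tool mm [-80.4  -0.   -0.7]
```

View pics/c3.png

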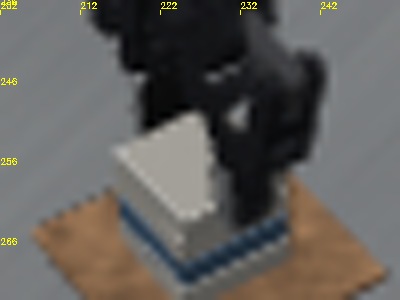

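Run:
```python
from h import *
s=grab('side');st=readout.get_state();Rm=R.from_rotvec(st['tool_rot']).as_matrix();p=st['position']
for zz in(-24,-38):
  for yy in(-11,11):
    print(zz,yy,[ (h,proj(s,[*(p+Rm@[0,yy/1000,zz/1000])[:2],h]).round(1).tolist()) for h in(.038,.042,.046,.05)])
for yy,zz in((-24,-24),(24,-24),(24,24)): print(yy,zz,proj(s,[*(p+Rm@[0,yy/1000,zz/1000])[:2],.054]).round(1),proj(s,[*(p+Rm@[0,yy/1000,zz/1000])[:2],.042]).round(1))
```

```text
-24 -11 [(0.038, [235.6, 261.7]), (0.042, [235.6, 260.8]), (0.046, [235.5, 259.8]), (0.05, [235.5, 258.9])]
-24 11 [(0.038, [229.6, 264.9]), (0.042, [229.5, 264.0]), (0.046, [229.5, 263.0]), (0.05, [229.4, 262.0])]
-38 -11 [(0.038, [238.3, 264.4]), (0.042, [238.2, 263.4]), (0.046, [238.2, 262.5]), (0.05, [238.1, 261.5])]
-38 11 [(0.038, [232.2, 267.6]), (0.042, [232.2, 266.6]), (0.046, [232.1, 265.7]), (0.05, [232.0, 264.7])]
-24 -24 [239.  256.1] [239.1 258.9]
24 -24 [225.7 263. ] [225.9 265.9]
24 24 [216.9 254. ] [217.1 256.9]
```

The finger tip edge at about (231,263.6) works out to a height of 44–48 mm. That is above the 42 mm joint, so only the top tile is held. I'll lift, and confirm it while moving on.

play_rows(deltas=[{"wx": 0, "wy": 0, "wz": 0, "dx": -4, "dy": 0, "dz": 0, "claw": 0.6}, {"wx": 0, "wy": 0, "wz": 0, "dx": -10, "dy": 0, "dz": 0, "claw": 0.6}, {"wx": 0, "wy": 0, "wz": 0, "dx": -20, "dy": 0, "dz": 0, "claw": 0.6}, {"wx": 0, "wy": 0, "wz": 0, "dx": -40, "dy": 0, "dz": 0, "claw": 0.6}, {"wx": 0, "wy": 0, "wz": 0, "dx": -40, "dy": 0, "dz": 0, "claw": 0.6}, {"wx": 0, "wy": 0, "wz": 0, "dx": -20, "dy": 0, "dz": 0, "claw": 0.6}, {"wx": 0, "wy": 0, "wz": 0, "dx": 0, "dy": 0, "dz": 0, "claw": 0.6}])

```text
t: 5.7
position: [0.5253, 0.2105, 0.1809]
tool_rot: [0.255, 1.554, -0.252]
contact_force: [-0.0, -0.1, -1.3]
width: 0.0473
```

Run:
```python
from crop import *
s=grab('side','s3.png')
to([.5205,-.2255,.16],16.3)
cv2.imwrite('pics/c4.png',crop(cv2.imread('pics/s3.png'),(227,245),s=6,w=480,h=420))
```

```text
t 5.75 pos [0.5249 0.2104 0.1796] w 0.0467 F [ 0.5  0.5 -0.3] q [0.38 0.32 1.81 0.   1.01 0.7 ]
x [ 0.001  0.001 -1.   ] y [0.318 0.948 0.001] z [ 0.948 -0.318  0.001]
shift tool mm [  19.3 -414.7  134.3]
jaw 16.3 turn tool rotvec [-0.608  0.001 -0.001]
jaw 196.3 turn tool rotvec [ 2.534e+00 -1.000e-03 -1.000e-03]
```

View pics/c4.png

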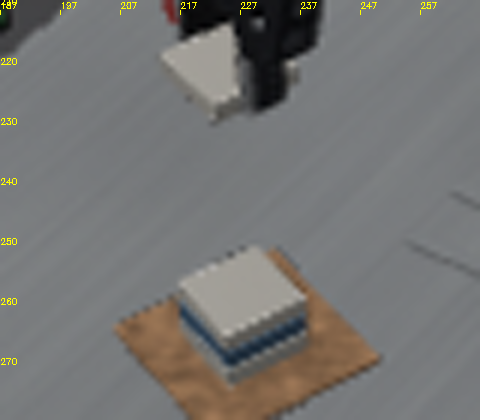

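Only one tile is held, at about (224,222). The remaining three are undisturbed on the mat at (229,262). On to the seat.

play_rows(deltas=[{"wx": 0, "wy": 0, "wz": 0, "dx": 0, "dy": -30, "dz": 7, "claw": 0.6}, {"wx": 0, "wy": 0, "wz": 0, "dx": 0, "dy": -40, "dz": 10, "claw": 0.6}, {"wx": 0, "wy": 0, "wz": 0, "dx": 0, "dy": -40, "dz": 10, "claw": 0.6}, {"wx": 0, "wy": 0, "wz": 0, "dx": 0, "dy": -40, "dz": 10, "claw": 0.6}, {"wx": 0, "wy": 0, "wz": 0, "dx": 0, "dy": -40, "dz": 10, "claw": 0.6}, {"wx": 0, "wy": 0, "wz": 0, "dx": 0, "dy": -40, "dz": 10, "claw": 0.6}, {"wx": 0, "wy": 0, "wz": 0, "dx": 0, "dy": -40, "dz": 10, "claw": 0.6}, {"wx": 0, "wy": 0, "wz": 0, "dx": 0, "dy": -40, "dz": 10, "claw": 0.6}, {"wx": -0.12, "wy": 0, "wz": 0, "dx": 0, "dy": -20, "dz": 5, "claw": 0.6}, {"wx": -0.14, "wy": 0, "wz": 0, "dx": 0, "dy": 0, "dz": 0, "claw": 0.6}, {"wx": -0.14, "wy": 0, "wz": 0, "dx": 0, "dy": 0, "dz": 0, "claw": 0.6}, {"wx": -0.1, "wy": 0, "wz": 0, "dx": 0, "dy": 0, "dz": 0, "claw": 0.6}])

```text
t: 6.95
position: [0.4868, -0.1407, 0.1638]
tool_rot: [-0.149, 1.585, 0.158]
contact_force: [-0.6, -0.2, -1.1]
width: 0.0471
```

```bash
python3 -c "
from h import *
to([.5205,-.2255,.12],16.3)"
```

```text
t 6.95 pos [ 0.4868 -0.1407  0.1638] w 0.0471 F [-0.6 -0.2 -1.1] q [-0.28  0.26  1.93 -0.    0.97 -0.48]
x [-0.02   0.004 -1.   ] y [-0.194  0.981  0.008] z [ 0.981  0.194 -0.019]
shift tool mm [ 42.8 -90.1  17.5]
jaw 16.3 turn tool rotvec [-0.089 -0.018 -0.008]
jaw 196.3 turn tool rotvec [ 3.052 -0.013  0.028]
```

play_rows(deltas=[{"wx": -0.089, "wy": -0.018, "wz": -0.008, "dx": 0, "dy": -30, "dz": 6, "claw": 0.6}, {"wx": 0, "wy": 0, "wz": 0, "dx": 5, "dy": -30, "dz": 9, "claw": 0.6}, {"wx": 0, "wy": 0, "wz": 0, "dx": 10, "dy": -28, "dz": 9, "claw": 0.6}, {"wx": 0, "wy": 0, "wz": 0, "dx": 20, "dy": 0, "dz": 0, "claw": 0.6}, {"wx": 0, "wy": 0, "wz": 0, "dx": 5, "dy": 0, "dz": 0, "claw": 0.6}, {"wx": 0, "wy": 0, "wz": 0, "dx": 0, "dy": 0, "dz": 0, "claw": 0.6}])

```text
t: 7.55
position: [0.528, -0.2205, 0.1138]
tool_rot: [-0.224, 1.569, 0.235]
contact_force: [-0.0, 0.2, -1.2]
width: 0.0468
```

Run:
```python
from crop import *
to([.5205,-.2255,.085],16.3)
s=grab('side','s4.png');t=grab('top','t4.png')
cv2.imwrite('pics/c5.png',np.hstack([crop(cv2.imread('pics/t4.png'),(320,205),s=6),crop(cv2.imread('pics/s4.png'),(303,175),s=6)]))
```

```text
t 7.55 pos [ 0.528  -0.2205  0.1138] w 0.0468 F [-0.   0.2 -1.2] q [-0.4   0.42  1.84  0.    0.9  -0.69]
x [-0.011  0.005 -1.   ] y [-0.288  0.958  0.008] z [ 0.958  0.288 -0.01 ]
shift tool mm [28.8 -2.9 -8.4]
jaw 16.3 turn tool rotvec [ 0.008 -0.01  -0.008]
jaw 196.3 turn tool rotvec [-3.134  0.012 -0.015]
```

View pics/c5.png

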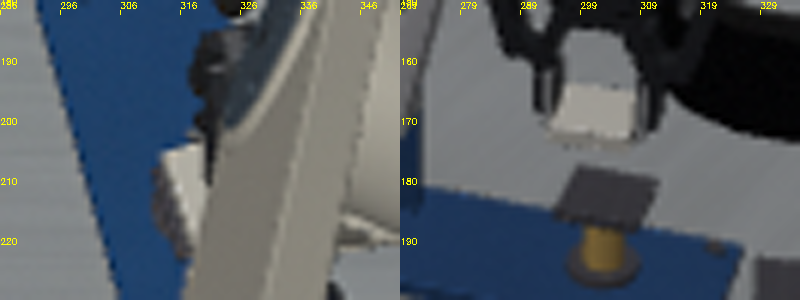

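The held tile is at (300,168) in the side view, with the seat at (303,182) directly below. Correcting position and descending.

play_rows(deltas=[{"wx": 0.008, "wy": -0.01, "wz": -0.008, "dx": 10, "dy": -2.9, "dz": -8.4, "claw": 0.6}, {"wx": 0, "wy": 0, "wz": 0, "dx": 14, "dy": 0, "dz": 0, "claw": 0.6}, {"wx": 0, "wy": 0, "wz": 0, "dx": 10, "dy": 0, "dz": 0, "claw": 0.6}, {"wx": 0, "wy": 0, "wz": 0, "dx": 0, "dy": 0, "dz": 0, "claw": 0.6}])

```text
t: 8.05
position: [0.5224, -0.2243, 0.0816]
tool_rot: [-0.226, 1.554, 0.223]
contact_force: [-0.4, -0.1, -0.1]
width: 0.0465
```

```bash
python3 -c "
from h import *
to([.5205,-.2255,.075],16.3)"
```

```text
t 8.05 pos [ 0.5224 -0.2243  0.0816] w 0.0465 F [-0.4 -0.1 -0.1] q [-0.41  0.45  1.88  0.    0.81 -0.7 ]
x [ 0.005 -0.001 -1.   ] y [-0.282  0.959 -0.003] z [0.959 0.282 0.004]
shift tool mm [ 6.6 -0.6 -2.2]
jaw 16.3 turn tool rotvec [0.002 0.004 0.003]
jaw 196.3 turn tool rotvec [-3.14  -0.004  0.007]
```

play_rows(deltas=[{"wx": 0.002, "wy": 0.004, "wz": 0.003, "dx": 4, "dy": -0.6, "dz": -2.2, "claw": 0.6}, {"wx": 0, "wy": 0, "wz": 0, "dx": 4, "dy": 0, "dz": 0, "claw": 0.6}, {"wx": 0, "wy": 0, "wz": 0, "dx": 2, "dy": 0, "dz": 0, "claw": 0.6}, {"wx": 0, "wy": 0, "wz": 0, "dx": 0, "dy": 0, "dz": 0, "claw": 0.6}])

```text
t: 8.45
position: [0.5215, -0.2254, 0.0714]
tool_rot: [-0.224, 1.559, 0.224]
contact_force: [0.4, -0.2, 0.6]
width: 0.0469
```

```bash
python3 -c "
from h import *
to([.5205,-.2255,.067],16.3)"
```

```text
t 8.45 pos [ 0.5215 -0.2254  0.0714] w 0.0469 F [ 0.4 -0.2  0.6] q [-0.41  0.47  1.88  0.    0.8  -0.7 ]
x [ 0.001  0.    -1.   ] y [-0.281  0.96   0.   ] z [0.96  0.281 0.001]
shift tool mm [ 4.4  0.1 -1. ]
jaw 16.3 turn tool rotvec [ 0.     0.001 -0.   ]
jaw 196.3 turn tool rotvec [-3.141e+00  0.000e+00  1.000e-03]
```

play_rows(deltas=[{"wx": 0, "wy": 0, "wz": 0, "dx": 2, "dy": 0, "dz": -1, "claw": 0.6}, {"wx": 0, "wy": 0, "wz": 0, "dx": 2, "dy": 0, "dz": 0, "claw": 0.6}, {"wx": 0, "wy": 0, "wz": 0, "dx": 0, "dy": 0, "dz": 0, "claw": 0.6}])

```text
t: 8.75
position: [0.5208, -0.2258, 0.0674]
tool_rot: [-0.224, 1.558, 0.223]
contact_force: [-0.3, -0.4, -0.5]
width: 0.0472
```

play_rows(deltas=[{"wx": 0, "wy": 0, "wz": 0, "dx": 1.5, "dy": 0, "dz": 0, "claw": 0.6}, {"wx": 0, "wy": 0, "wz": 0, "dx": 0.5, "dy": 0, "dz": 0, "claw": 0.6}])

```text
t: 8.95
position: [0.5209, -0.2259, 0.0655]
tool_rot: [-0.224, 1.558, 0.223]
contact_force: [-0.3, -0.6, -0.3]
width: 0.047
```

play_rows(deltas=[{"wx": 0, "wy": 0, "wz": 0, "dx": 1, "dy": 0, "dz": 0, "claw": 0.6}, {"wx": 0, "wy": 0, "wz": 0, "dx": 0.5, "dy": 0, "dz": 0, "claw": 0.6}])

```text
t: 9.15
position: [0.5211, -0.226, 0.0644]
tool_rot: [-0.224, 1.557, 0.223]
contact_force: [-1.9, 0.8, 8.6]
width: 0.0469
```

Contact came at TCP z of 0.0645, which puts the underside (and so the seat top) at about 67 mm. The gap is about 8 mm, so one tile should close it with about 0.03 rad. Release and retreat.

play_rows(deltas=[{"wx": 0, "wy": 0, "wz": 0, "dx": 0, "dy": 0, "dz": 0, "claw": 0.4}, {"wx": 0, "wy": 0, "wz": 0, "dx": 0, "dy": 0, "dz": 0, "claw": 0.25}, {"wx": 0, "wy": 0, "wz": 0, "dx": 0, "dy": 0, "dz": 0, "claw": 0.25}, {"wx": 0, "wy": 0, "wz": 0, "dx": -5, "dy": 0, "dz": 0, "claw": 0.25}, {"wx": 0, "wy": 0, "wz": 0, "dx": -20, "dy": 0, "dz": 0, "claw": 0.25}, {"wx": 0, "wy": 0, "wz": 0, "dx": -40, "dy": 0, "dz": 0, "claw": 0.25}, {"wx": 0, "wy": 0, "wz": 0, "dx": -30, "dy": 0, "dz": -30, "claw": 0.25}, {"wx": 0, "wy": 0, "wz": 0, "dx": -20, "dy": 0, "dz": -45, "claw": 0.25}, {"wx": 0, "wy": 0, "wz": 0, "dx": -20, "dy": 0, "dz": -45, "claw": 1}, {"wx": 0, "wy": 0, "wz": 0, "dx": -20, "dy": 0, "dz": -20, "claw": 1}, {"wx": 0, "wy": 0, "wz": 0, "dx": -20, "dy": 0, "dz": 0, "claw": 1}, {"wx": 0, "wy": 0, "wz": 0, "dx": 0, "dy": 0, "dz": 0, "claw": 1}])

```text
t: 10.35
position: [0.3818, -0.2665, 0.2479]
tool_rot: [-0.227, 1.556, 0.222]
contact_force: [0.6, -0.0, 0.2]
width: 0.0056
```

Run:
```python
from crop import *
to([.5205,-.2255,.3],16.3)
s=grab('side','s5.png');t=grab('top','t5.png')
cv2.imwrite('pics/c6.png',np.hstack([crop(cv2.imread('pics/t5.png'),(318,195),s=5,h=400),crop(cv2.imread('pics/s5.png'),(295,155),s=5,h=400)]))
```

```text
t 10.35 pos [ 0.3818 -0.2665  0.2479] w 0.0056 F [ 0.6 -0.   0.2] q [-0.61  0.08  1.94 -0.    1.11 -0.9 ]
x [ 0.003 -0.003 -1.   ] y [-0.282  0.959 -0.004] z [0.959 0.282 0.002]
shift tool mm [-5.180e+01 -1.000e-01  1.447e+02]
jaw 16.3 turn tool rotvec [0.002 0.002 0.004]
jaw 196.3 turn tool rotvec [-3.14e+00 -6.00e-03  3.00e-03]
```

View pics/c6.png

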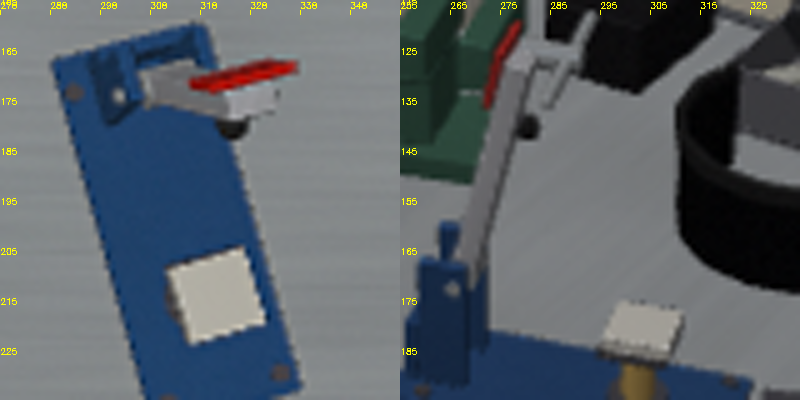

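The tile sits flat and centred on the seat: (318,214) top, (303,181) side. The hold-down arm stands upright with its pad at about (322,170) top. I'll check the centring numerically, then raise the shut fingers over to the far side of the pad.

play_rows(deltas=[{"wx": 0, "wy": 0, "wz": 0, "dx": -40, "dy": 0, "dz": 0, "claw": 1}, {"wx": 0, "wy": 0, "wz": 0, "dx": -40, "dy": 0, "dz": 0, "claw": 1}, {"wx": 0, "wy": 0, "wz": 0, "dx": -25, "dy": 0, "dz": 15, "claw": 1}, {"wx": 0, "wy": 0, "wz": 0, "dx": 0, "dy": 0, "dz": 35, "claw": 1}, {"wx": 0, "wy": 0, "wz": 0, "dx": 0, "dy": 0, "dz": 40, "claw": 1}, {"wx": 0, "wy": 0, "wz": 0, "dx": 0, "dy": 0, "dz": 40, "claw": 1}, {"wx": 0, "wy": 0, "wz": 0, "dx": 0, "dy": 0, "dz": 40, "claw": 1}])

```text
t: 11.15
position: [0.5465, -0.2136, 0.3452]
tool_rot: [-0.22, 1.569, 0.23]
contact_force: [-0.1, 0.1, 0.6]
width: 0.0001
```

Run:
```python
from h import *
im=cv2.imread('pics/t5.png')[195:232,300:340];k=8
im=cv2.resize(im,None,fx=k,fy=k,interpolation=2)
c=max(cv2.findContours((im.min(2)>150).astype(np.uint8),0,2)[0],key=cv2.contourArea)
r=cv2.minAreaRect(c);u=(np.array(r[0])+.5)/k-.5+[300,195]
t=grab('top');print('tile',onz(t,u,.079),r[2])
to([.6549,-.1865,.34],16.3)
```

```text
tile [ 0.51794799 -0.22541561  0.079     ] 73.04468536376953
t 11.2 pos [ 0.5516 -0.2117  0.3443] w 0.0002 F [2.5 0.5 0.1] q [-0.37  0.22  1.56  0.    1.37 -0.66]
x [-0.008  0.007 -1.   ] y [-0.284  0.959  0.009] z [ 0.959  0.284 -0.006]
shift tool mm [  3.6  -5.1 106.2]
jaw 16.3 turn tool rotvec [ 0.003 -0.006 -0.009]
jaw 196.3 turn tool rotvec [-3.139  0.013 -0.009]
```

play_rows(deltas=[{"wx": 0, "wy": -0.006, "wz": -0.009, "dx": 0, "dy": -2, "dz": 35, "claw": 1}, {"wx": 0, "wy": 0, "wz": 0, "dx": 0, "dy": -2, "dz": 40, "claw": 1}, {"wx": 0, "wy": 0, "wz": 0, "dx": 0, "dy": -1, "dz": 28, "claw": 1}, {"wx": 0, "wy": 0, "wz": 0, "dx": 0, "dy": 0, "dz": 0, "claw": 1}])

```text
t: 11.6
position: [0.6576, -0.1822, 0.3348]
tool_rot: [-0.227, 1.567, 0.233]
contact_force: [0.2, -0.1, 0.3]
width: -0.0001
```

```bash
cat >> h.py <<'E'
def jig():
    s=readout.get_state();a=np.radians(16.3);d=s['position']-[.5205,-.2258,0]
    ex=np.array([np.cos(a),np.sin(a),0]);ey=np.array([-ex[1],ex[0],0]);F=s['contact_force']
    print('jig mm',(1000*np.array([d@ex,d@ey,d[2]])).round(1),'F jig',np.round([F@ex,F@ey,F[2]],1))
E
python3 -c "
from h import *
to([.6549,-.1865,.26],16.3);jig()"
```

```text
t 11.6 pos [ 0.6576 -0.1822  0.3348] w -0.0001 F [ 0.2 -0.1  0.3] q [-0.27  0.38  1.37  0.    1.4  -0.57]
x [-0.009  0.003 -1.   ] y [-0.288  0.957  0.005] z [ 0.957  0.288 -0.008]
shift tool mm [74.8 -3.7 -3.2]
jaw 16.3 turn tool rotvec [ 0.008 -0.008 -0.005]
jaw 196.3 turn tool rotvec [-3.133  0.008 -0.012]
jig mm [143.8   3.4 334.8] F jig [ 0.1 -0.2  0.3]
```

play_rows(deltas=[{"wx": 0.008, "wy": -0.008, "wz": -0.005, "dx": 15, "dy": -3.5, "dz": 0, "claw": 1}, {"wx": 0, "wy": 0, "wz": 0, "dx": 30, "dy": 0, "dz": 0, "claw": 1}, {"wx": 0, "wy": 0, "wz": 0, "dx": 25, "dy": 0, "dz": 0, "claw": 1}, {"wx": 0, "wy": 0, "wz": 0, "dx": 5, "dy": 0, "dz": -5, "claw": 1}, {"wx": 0, "wy": 0, "wz": 0, "dx": 0, "dy": 0, "dz": -5, "claw": 1}, {"wx": 0, "wy": 0, "wz": 0, "dx": 0, "dy": 0, "dz": -5, "claw": 1}])

```text
t: 12.2
position: [0.6413, -0.1877, 0.2508]
tool_rot: [-0.224, 1.568, 0.23]
contact_force: [0.4, 0.1, 0.1]
width: -0.0003
```

```bash
python3 -c "
from h import *
to([.6549,-.1865,.26],16.3);jig()
print('theta; TCP path jig x,z')
for th in np.arange(1.35,-.01,-.15):
    c,s=np.cos(th),np.sin(th);print(round(th,2),(130-170*c+15*s+14.5*s).round(0),(100+170*s+15*c).round(0))"
```

```text
t 12.2 pos [ 0.6413 -0.1877  0.2508] w -0.0003 F [0.4 0.1 0.1] q [-0.29  0.41  1.51 -0.    1.24 -0.58]
x [-0.009  0.002 -1.   ] y [-0.285  0.959  0.005] z [ 0.959  0.285 -0.008]
shift tool mm [-9.3 -2.7 13.3]
jaw 16.3 turn tool rotvec [ 0.004 -0.008 -0.005]
jaw 196.3 turn tool rotvec [-3.137  0.008 -0.013]
jig mm [126.6   2.7 250.8] F jig [ 0.4 -0.   0.1]
theta; TCP path jig x,z
1.35 122.0 269.0
1.2 96.0 264.0
1.05 71.0 255.0
0.9 47.0 242.0
0.75 26.0 227.0
0.6 6.0 208.0
0.45 -10.0 187.0
0.3 -24.0 165.0
0.15 -34.0 140.0
0.0 -40.0 115.0
```

play_rows(deltas=[{"wx": 0.004, "wy": -0.008, "wz": -0.005, "dx": -4, "dy": -2.5, "dz": -6, "claw": 1}, {"wx": 0, "wy": 0, "wz": 0, "dx": -2, "dy": 0, "dz": -8, "claw": 1}, {"wx": 0, "wy": 0, "wz": 0, "dx": 0, "dy": 0, "dz": -8, "claw": 1}, {"wx": 0, "wy": 0, "wz": 0, "dx": 0, "dy": 0, "dz": -8, "claw": 1}])

```text
t: 12.6
position: [0.6131, -0.1999, 0.2618]
tool_rot: [-0.225, 1.551, 0.22]
contact_force: [2.6, 0.7, -1.2]
width: 0.0001
```

```bash
python3 -c "
from h import *
jig()"
```

```text
jig mm [ 96.2  -1.2 261.8] F jig [ 2.7 -0.1 -1.2]
```

play_rows(deltas=[{"wx": 0, "wy": 0, "wz": 0, "dx": 3, "dy": 0, "dz": -12.5, "claw": 1}, {"wx": 0, "wy": 0, "wz": 0, "dx": 4, "dy": 0, "dz": -12.5, "claw": 1}, {"wx": 0, "wy": 0, "wz": 0, "dx": 6, "dy": 0, "dz": -12, "claw": 1}, {"wx": 0, "wy": 0, "wz": 0, "dx": 7, "dy": 0, "dz": -12, "claw": 1}])

```text
t: 13.0
position: [0.5632, -0.2149, 0.2421]
tool_rot: [-0.226, 1.547, 0.219]
contact_force: [2.1, 0.1, 1.1]
width: -0.0002
```

```bash
python3 -c "
from h import *
jig();to([.52,-.22,.2],16.3)"
```

```text
jig mm [ 44.   -1.5 242.1] F jig [ 2.1 -0.5  1.1]
t 13.0 pos [ 0.5632 -0.2149  0.2421] w -0.0002 F [2.1 0.1 1.1] q [-0.37  0.3   1.68  0.    1.15 -0.65]
x [ 0.012 -0.003 -1.   ] y [-0.28   0.96  -0.006] z [0.96  0.28  0.011]
shift tool mm [ 41.5   7.4 -43.4]
jaw 16.3 turn tool rotvec [-0.     0.011  0.006]
jaw 196.3 turn tool rotvec [ 3.141  0.01  -0.018]
```

Tracking well, in contact and with low force. Continuing the arc.

play_rows(deltas=[{"wx": 0, "wy": 0.011, "wz": 0.006, "dx": 7, "dy": 1, "dz": -10, "claw": 1}, {"wx": 0, "wy": 0, "wz": 0, "dx": 8, "dy": 0, "dz": -10, "claw": 1}, {"wx": 0, "wy": 0, "wz": 0, "dx": 9, "dy": 0, "dz": -10, "claw": 1}, {"wx": 0, "wy": 0, "wz": 0, "dx": 9.5, "dy": 0, "dz": -9, "claw": 1}])

```text
t: 13.4
position: [0.522, -0.226, 0.2065]
tool_rot: [-0.223, 1.559, 0.222]
contact_force: [3.0, 0.9, 0.8]
width: 0.0001
```

```bash
python3 -c "
from h import *
jig();to([.52,-.22,.2],16.3)"
```

```text
jig mm [  1.4  -0.6 206.5] F jig [ 3.1 -0.   0.8]
t 13.4 pos [ 0.522  -0.226   0.2065] w 0.0001 F [3.  0.9 0.8] q [-0.41  0.29  1.78 -0.    1.07 -0.69]
x [ 0.001 -0.    -1.   ] y [-0.28   0.96  -0.001] z [0.96  0.28  0.001]
shift tool mm [ 6.5  6.3 -0.2]
jaw 16.3 turn tool rotvec [-0.001  0.001  0.001]
jaw 196.3 turn tool rotvec [ 3.141e+00  1.000e-03 -1.000e-03]
```

play_rows(deltas=[{"wx": 0, "wy": 0, "wz": 0, "dx": 10, "dy": 0, "dz": -6, "claw": 1}, {"wx": 0, "wy": 0, "wz": 0, "dx": 10, "dy": 0, "dz": -6, "claw": 1}, {"wx": 0, "wy": 0, "wz": 0, "dx": 10, "dy": 0, "dz": -6, "claw": 1}, {"wx": 0, "wy": 0, "wz": 0, "dx": 10, "dy": 0, "dz": -6, "claw": 1}, {"wx": 0, "wy": 0, "wz": 0, "dx": 10, "dy": 0, "dz": -4, "claw": 1}])

```text
t: 13.9
position: [0.4923, -0.2347, 0.1522]
tool_rot: [-0.223, 1.559, 0.222]
contact_force: [2.5, 0.8, 2.9]
width: -0.0
```

```bash
python3 -c "
from h import *
jig();to([.52,-.22,.2],16.3)"
```

```text
jig mm [-29.6  -0.7 152.2] F jig [2.7 0.  2.9]
t 13.9 pos [ 0.4923 -0.2347  0.1522] w -0.0 F [2.5 0.8 2.9] q [-0.45  0.32  1.88 -0.    0.94 -0.73]
x [ 0.001 -0.001 -1.   ] y [-0.28   0.96  -0.001] z [0.96  0.28  0.001]
shift tool mm [-47.8   6.4  30.8]
jaw 16.3 turn tool rotvec [-0.001  0.001  0.001]
jaw 196.3 turn tool rotvec [ 3.141e+00  1.000e-03 -1.000e-03]
```

play_rows(deltas=[{"wx": 0, "wy": 0, "wz": 0, "dx": 9, "dy": 0, "dz": -3.5, "claw": 1}, {"wx": 0, "wy": 0, "wz": 0, "dx": 8, "dy": 0, "dz": -2.5, "claw": 1}, {"wx": 0, "wy": 0, "wz": 0, "dx": 6, "dy": 0, "dz": -1, "claw": 1}, {"wx": 0, "wy": 0, "wz": 0, "dx": 2, "dy": 0, "dz": 0, "claw": 1}])

```text
t: 14.3
position: [0.4843, -0.237, 0.1238]
tool_rot: [-0.223, 1.56, 0.222]
contact_force: [0.1, 0.2, 3.2]
width: -0.0002
```

```bash
python3 -c "
from h import *
jig();to([.52,-.22,.2],16.3)"
```

```text
jig mm [-37.8  -0.6 123.8] F jig [0.1 0.1 3.2]
t 14.3 pos [ 0.4843 -0.237   0.1238] w -0.0002 F [0.1 0.2 3.2] q [-0.46  0.35  1.91 -0.    0.88 -0.74]
x [-0.001 -0.    -1.   ] y [-0.28  0.96 -0.  ] z [ 0.96   0.28  -0.001]
shift tool mm [-76.2   6.3  38.9]
jaw 16.3 turn tool rotvec [-0.001 -0.001  0.   ]
jaw 196.3 turn tool rotvec [3.141e+00 0.000e+00 1.000e-03]
```

Now small presses to find where it bears.

play_rows(deltas=[{"wx": 0, "wy": 0, "wz": 0, "dx": 2, "dy": 0, "dz": 0, "claw": 1}, {"wx": 0, "wy": 0, "wz": 0, "dx": 1, "dy": 0, "dz": 0, "claw": 1}])

```text
t: 14.5
position: [0.4839, -0.2371, 0.1204]
tool_rot: [-0.223, 1.561, 0.223]
contact_force: [0.2, -0.2, 3.1]
width: -0.0001
```

play_rows(deltas=[{"wx": 0, "wy": 0, "wz": 0, "dx": 1, "dy": 0, "dz": 0, "claw": 1}, {"wx": 0, "wy": 0, "wz": 0, "dx": 0.5, "dy": 0, "dz": 0, "claw": 1}])

```text
t: 14.7
position: [0.4839, -0.2371, 0.1196]
tool_rot: [-0.223, 1.562, 0.223]
contact_force: [-1.7, 1.0, 9.7]
width: -0.0
```

play_rows(deltas=[{"wx": 0, "wy": 0, "wz": 0, "dx": 1, "dy": 0, "dz": 0, "claw": 1}, {"wx": 0, "wy": 0, "wz": 0, "dx": 1, "dy": 0, "dz": 0, "claw": 1}])

```text
t: 14.9
position: [0.4839, -0.2372, 0.1194]
tool_rot: [-0.224, 1.562, 0.223]
contact_force: [-3.2, 1.2, 14.1]
width: -0.0002
```

Run:
```python
from crop import *
for i in range(6):
    s=grab('side','s6.png');jig()
to([.484,-.2371,.1196],16.3)
cv2.imwrite('pics/c7.png',crop(cv2.imread('pics/s6.png'),(300,170),s=8,w=640,h=560))
```

```text
jig mm [-38.3  -0.6 119.4] F jig [-2.6  2.3 12.9]
jig mm [-38.3  -0.6 119.4] F jig [-3.1  2.  13.4]
jig mm [-38.3  -0.6 119.4] F jig [-3.5  2.2 13.9]
jig mm [-38.3  -0.6 119.4] F jig [-2.8  1.6 13.6]
jig mm [-38.3  -0.6 119.4] F jig [-2.6  2.8 12.5]
jig mm [-38.3  -0.6 119.4] F jig [-2.5  2.7 12.8]
t 15.2 pos [ 0.4839 -0.2372  0.1194] w 0.0001 F [-3.1  1.9 12.8] q [-0.46  0.36  1.91 -0.    0.87 -0.74]
x [-0.002 -0.001 -1.   ] y [-0.281  0.96  -0.   ] z [ 0.96   0.281 -0.002]
shift tool mm [-0.2  0.   0.1]
jaw 16.3 turn tool rotvec [-0.    -0.002  0.   ]
jaw 196.3 turn tool rotvec [3.142 0.    0.004]
```

View pics/c7.png

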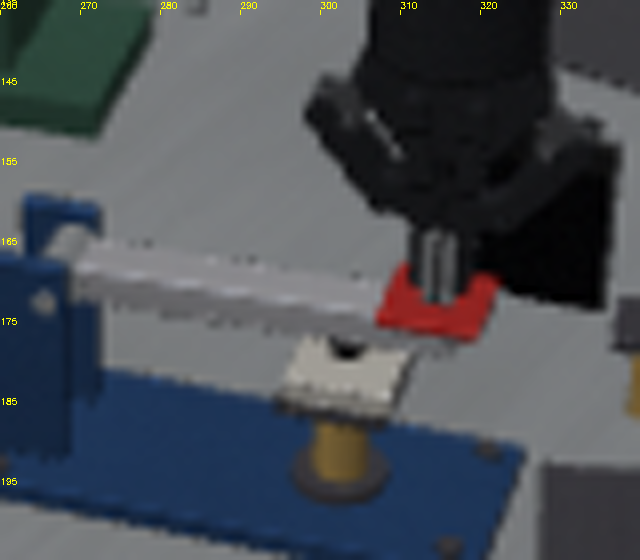

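The picture shows the black foot at (302,178) resting on the tile, with the shut fingers centred on the red pad at (314,172). The force is steady at about 13 N and the pad is at about 119.4 mm, which gives roughly 0.026 rad. Handing in.

```bash
python3 -c "
from h import *
close_job();jig()"
```

```text
the job is handed in; nothing more can be done
the job is handed in; nothing more can be done
```

I handed the job in with one tile on the jig's seat and the hold-down arm pressed onto it, not let go. I took the top white tile from the pile and released it flat on the seat. Then I hooked the raised arm's pad with shut fingers, drew it over and pressed from above.

- **Tile count:** I felt the seat top at about 67 mm when the tile touched down, though the cameras put it at 63–68 mm. That leaves a gap of about 8 mm, so one 12 mm tile closes it.
- **Bearing:** the arm stopped with the pad at 119.4 mm, against 115 mm on its own stop, so it rests at about 0.026 rad (0.01 needed). The last picture shows the foot on the tile.
- **Push:** the force held steady at 12.5–13.9 N downward over six readings, with 3–4 N sideways.
- **Centring:** the camera put the tile 2.5 mm from my estimate of the seat's middle, which is within my measuring error. I did not measure the tile again under load.
- **Rest of the bench:** the other three tiles stayed in place when I lifted the top one. I saw no sign of contact with anything else, but I did not check each item at the end.
- **Time:** about 15 s of the 72 s allowed.

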